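# Pin the vial shuttle with a ball-lock pin

## Robot

A 7-joint arm with a two-finger parallel gripper is mounted at the origin on the work surface; the furniture and walls round the work are solid. World frame = base frame: x ahead of the robot, y to its left, z up, the work surface at z = 0. Lengths are in m, angles in rad, forces in N, time in s.
With the tool pointing down it reaches from about 0.35 to 0.9 m from the base axis. Payload 19.9 kg.
Tool frame: the origin (TCP) lies between the finger pads; the fingertips stand 22 mm ahead of it and the grasp point (between the pads) lies 3 mm ahead of it; z points along the fingers, y is the line along which they close (so a half turn about z gives the same grasp; the last joint's range is limited). The gripper opens to 94 mm and grips with 3 to 60 N. Pads are 16 mm wide; open, the fingers measure 119 mm over their backs; the gripper's body (75 mm by 177 mm) begins 78 mm behind the grasp point.
Start: joints at [1.2, 0.417, -0.01, 1.614, 0.005, 1.111, -0.053], TCP at [0.202, -0.592, 0.227] pointing down, gripper open.
Joint ranges: [-2.81, 2.81], [-0.39, 2.02], [-1.27, 1.25], [0.06, 2.57], [-1.19, 4.33], [0.19, 2], [-2.82, 2.82]. Speed limits (rad/s): [1.89, 1.89, 2.39, 2.39, 3.01, 3.01, 3.01].

## Interface

Orientations are given as a 3x3 rotation matrix whose columns are the frame's x, y, z axes.
In Python, from bench import sensors, eyes, env gives the robot as it stands.
- The arm moves only by the tool apply_moves, never from a script. Its argument "deltas" is a list of rows, each a list of 7 numbers: the shift along the tool's x, y, z in m, then the turn, a rotation vector about the tool's x, y, z in degrees, then the finger opening in m, from 0 to 0.094. A call has 1 to 5 rows; each row is the pose to reach, as a shift and turn from the pose commanded when the call began, along the tool's axes at that moment; what a row does not reach only later rows make up. A row lasts 1/12 s, in which the tool goes at most 41.7 mm and 7.16 degrees, less where a joint would pass 70% of its speed; a pose out of reach is approached as far as the arm can. A call with a gripper value outside its range is refused whole. The fingers move at their own pace and stop on an object; "newtons" is the grip in N (left out, the last holds). Time passes only in rows, so rows that repeat a pose let the fingers close. It gives the time, the measured TCP pose, the force, the opening and the grip force at its end, in the units of the state.
- sensors.get_obs(): the state, without advancing time (a new reading comes with each control period).
- eyes.grab_frame(name): name is "scene" or "top" or "wrist"; returns the picture (384x512x3 uint8, red, green, blue); there is no depth.
- eyes.camera_info(name): a dict with "vertical_fov" (degrees; the focal length in pixels is half the picture's height over the tangent of half this angle, whatever the lens; pixels are square), "cx", "cy" (the principal point, pixels), "world_to_cam" (4x4, takes a point from world to camera coordinates). Camera axes: x right, y up, looking along -z (the intrinsics and any distortion apply to the point x, -y, -z); pixel columns grow to the right and rows downward; lengths in m; the calibration is good to about 2 mm. The wrist camera is an equidistant fisheye: a pixel r from the principal point sees the ray r / f radians off the axis. A picture is of the moment at which its call begins: read the wrist's pose just before it. camera_info takes no time and is no camera call; for the wrist camera it gives the pose at the moment of the call.
- env.hand_in(): hands the job in; it is judged then, once.
The state is a dict: "time_s": time; "joints": joint angles; "qvel": joint speeds; "joint_torque": joint torques, N m; "ee_pos": TCP position; "ee_rot": TCP orientation; "wrist_force": force on the tool from outside, world axes, zero at the start; "moment": the same for the moment, N m; "opening": opening from 0.0 (shut) to 1.0 (fully open); "finger_force": force on a finger pad.
Only numpy, scipy, OpenCV 4.12 (cv2) and the standard library are available. Lean on these libraries where they do the work, as an engineer would, in place of code of your own. Each camera call takes 0.05 s, during which the arm holds its last target. There are 200 camera calls.

## Task

Secure the vial-rack carriage to its hidden stop bar with the ball-lock pin: take the pin by its head with the red thumb button squeezed in, lift it out of the blue parking block and put it down through the hole in the carriage, then, still holding the button in, draw the carriage along its rails until the pin finds the hole in the bar underneath. Push the pin gently fully home, never ramming it, and let go so that its balls lock; leave the other things on the bench alone.

Things in the scene. Friction and masses are not known exactly. Their poses are not given: they have to be found in the camera images.
- ball_pin: Ball-lock pin, 80 g, upright, z up. Origin: underside centre of its steel collar (24 mm wide, 4 thick). Below: 10 mm shank, 36 long, last 5 mm tapered to 6 wide. Above: black head 24 (x) x 26 (y) mm, z 4 to 36; red thumb button on its +y side, flat face at y -13. Two lock balls at z -26.5 to -30.5 stand out 3 mm to +x and -x and block any hole unless the button is in.
- pin_button (a joint): Thumb button, 18 wide, 26 tall, 20 mm above the pin's origin. 0 = out (face at y 20.5 mm), 0.007 = fully in (face at y 13.5, head then 26.5 mm across). Spring 3.2 N to start, 8.8 N fully in. The balls draw in by half its travel and clear the holes only when it is nearly fully in: keep the head squeezed along its y axis with 20 to 40 N.
- pin_tip (a point): Lower end of the pin's shank, on its axis, 36 mm below the collar's underside.
- park_block: Fixed blue parking block, 56 x 56 mm, 50 high, origin under its centre. The pin stands in an 11.5 mm hole through its 22 mm thick top, collar on the top at z = 50 mm, balls locked below; its button faces any way.
- shuttle_base: Fixed grey base, 130 mm wide (x), y -95 to 165 mm along its rails. Origin on the bench below the red rail mark. Inside, under the carriage, a clamped steel stop bar: flat top at z 44 mm, 11 thick, free room below, covering y -23 to 83 mm at least. Its one hole, 11.5 mm (14.5 at the chamfered mouth), is at x 0 and an unknown y from -12 to 12 mm (between the white marks).
- carriage_hole (a point): Centre of the carriage's 11.5 mm hole (15.5 at the chamfered mouth) at its top, z 57 mm; axes as shuttle_base. The aluminium carriage is 12 mm thick, 124 wide, from 60 mm before (-y) to 106 mm behind the hole; the bar is 1 mm below it. A rack of vials is fixed on it 28 to 105 mm behind the hole, 37 mm tall. Pin home: collar on the carriage's top, balls below the bar.
- carriage (a joint): Slide of the carriage (0.4 kg and its load, 1.2 N friction). Grows as it moves to -y of shuttle_base; its hole is at y = 0.0375 m minus this value in that frame. Range -0.018 to 0.065; it starts with the hole at y 25 to 50 mm.
- septa_jar: White jar, 36 mm wide, 34 mm high, a bystander; origin under its centre.
- ferrule_jar: Brown jar with a black cap, 30 mm wide, 30 mm high, a bystander; origin under its centre.
- marker: White and black marker pen lying on the bench, 135 mm long, a bystander; origin under its centre.
- spanner: Open-ended spanner lying on the bench, 130 mm long, a bystander; origin under its centre.
Things that resemble listed ones, but are neither listed nor needed, are in the scene too. There is more than one size of the ball_pin; the one meant has the size given above.

How it is judged:
By the outcome, as a careful person would: the job done as asked, in the order asked, and still so for the second after the job is handed in, with the robot touching nothing.
It also fails if it takes over 64 s, if anything falls off the work surface, if the arm or the gripper's body presses on something with over 40 N, if the wrist force passes 120 N, or if a joint passes its speed limit or range.

## Working session

There is one attempt and no reset: what is moved stays moved. The work goes in short steps, Python scripts to look and compute and a tool call to move; the robot and the scene stay as the last step left them, time stands still between calls to the robot, and variables do not carry over. Pictures are saved under pics/ and viewed, at most 10 in all, crops included, and the job is handed in when it is done.

Besides the shell and the picture viewer there is one more tool, called in YAML: its name, and indented under it one key for each argument. apply_moves: Moves the arm, as the interface text tells. Its arguments: {"type":"object","properties":{"deltas":{"type":"array","items":{"type":"array","items":{"type":"number"}}},"newtons":{"type":"number"}},"required":["deltas"]}

```bash
mkdir -p pics
cat > h.py <<'E'
import numpy as np, cv2
from bench import sensors, eyes, env
def px2ray(info,u,v,fish=False):
    f=192/np.tan(np.radians(info["vertical_fov"])/2)
    a=np.array([(u-info["cx"])/f,(v-info["cy"])/f])
    if fish:
        r=np.hypot(*a); d=np.array([*(a/r*np.sin(r) if r>0 else a),np.cos(r)])
    else: d=np.array([*a,1.])
    d=d*[1,-1,-1]; M=np.array(info["world_to_cam"]); R=M[:3,:3]
    return -R.T@M[:3,3], R.T@d
def at_z(info,u,v,z,fish=False):
    o,d=px2ray(info,u,v,fish); return o+d*(z-o[2])/d[2]
def proj(info,p,fish=False):
    f=192/np.tan(np.radians(info["vertical_fov"])/2)
    M=np.array(info["world_to_cam"]); c=M[:3,:3]@np.array(p)+M[:3,3]; c=c*[1,-1,-1]
    if fish:
        t=np.arctan2(np.hypot(c[0],c[1]),c[2]); s=t/np.hypot(c[0],c[1])
    else: s=1/c[2]
    return np.array([info["cx"]+f*c[0]*s,info["cy"]+f*c[1]*s])
E
python3 - <<'E'
from h import *
a=[eyes.grab_frame(n) for n in("top","scene")]
for n,i in zip(("top","scene"),a): np.save(f"pics/{n}0.npy",i); cv2.imwrite(f"pics/{n}0.png",i[:,:,::-1])
for n in("top","scene"):
    c=eyes.camera_info(n); print(n,c)
cv2.imwrite("pics/both0.png",cv2.resize(a[0],(800,600),interpolation=cv2.INTER_CUBIC)[:,:,::-1])
print(sensors.get_obs())
E
```

```text
top {'vertical_fov': 48.497852937730485, 'cx': 251.34963634617446, 'cy': 195.20652377027542, 'world_to_cam': array([[-0.00157092, -0.99974098, -0.02270482,  0.26620685],
       [ 0.99255224, -0.00432449,  0.12174298, -0.4749436 ],
       [-0.12180964, -0.02234447,  0.99230194, -0.84133632],
       [ 0.        ,  0.        ,  0.        ,  1.        ]])}
scene {'vertical_fov': 57.82299069861674, 'cx': 256.8277700702447, 'cy': 193.73557047699907, 'world_to_cam': array([[-0.62567415, -0.77986167,  0.01864488,  0.49662031],
       [ 0.32067684, -0.23534019,  0.91748644, -0.16825645],
       [-0.71112461,  0.58002653,  0.39732985, -0.6784337 ],
       [ 0.        ,  0.        ,  0.        ,  1.        ]])}
{'time_s': 0.1, 'joints': array([ 1.20049624,  0.41790811, -0.01031719,  1.61410592,  0.004716  ,
        1.11067031, -0.05299809]), 'qvel': array([-0.00142395, -0.00220105,  0.00150939, -0.00317073, -0.00084392,
        0.00021049,  0.00032765]), 'joint_torque': array([ 1.22448037e-04, -8.52588773e+01,  6.39220085e-01, -4.26697433e+01,
       -4.89617488e-02,  1.64287974e-02,  1.83092620e-04]), 'ee_pos': array([ 0.20171442, -0.59123237,  0.226895  ]), 'ee_rot': array([[ 9.46420792e-01,  3.22935751e-01, -4.31317540e-04],
       [ 3.22936025e-01, -9.46420292e-01,  9.77250199e-04],
       [-9.26186455e-05, -1.06417788e-03, -9.99999429e-01]]), 'wrist_force': array([ 0.11941647,  0.2042597 , -0.59675951]), 'moment': array([ 0.00051443, -0.00857385, -0.04105386]), 'finger_force': 0.0, 'opening': 1.0001157300553878}
```

View pics/both0.png

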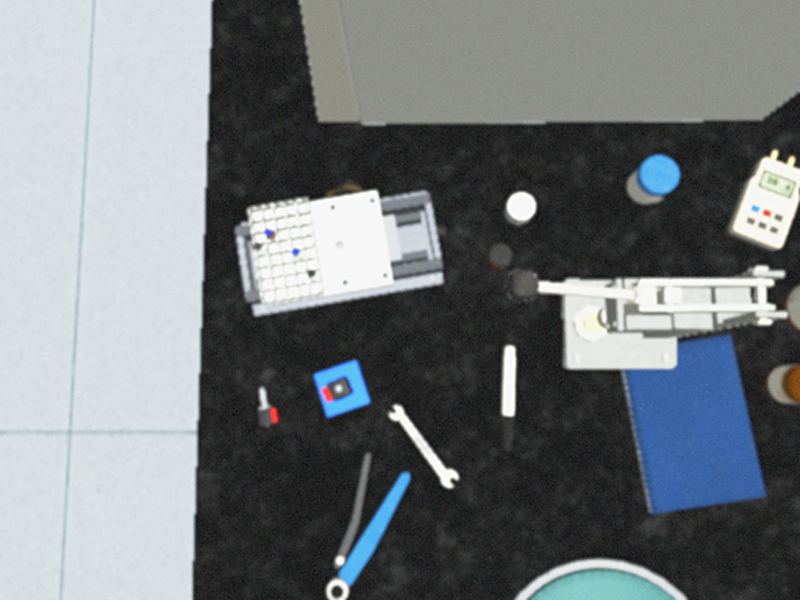

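View pics/scene0.png

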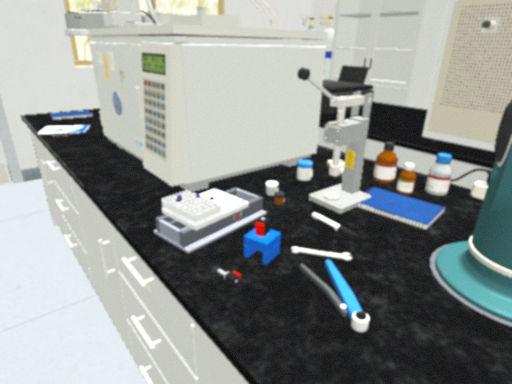

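Two pins can be confused in the top view (800 px scale): one standing in the blue block at (339,388), and a smaller one lying at (267,408). I choose the parked one and check it in a crop, along with the shuttle.

Run:
```python
from h import *
i=np.load("pics/top0.npy"); c=cv2.resize(i[115:285,145:290],None,fx=3.5*1.5,fy=3.5*1.0*1.5,interpolation=cv2.INTER_CUBIC)
c=cv2.resize(i[118:278,145:290],None,fx=3.7,fy=3.7,interpolation=cv2.INTER_CUBIC)
cv2.imwrite("pics/crop0.png",c[:,:,::-1]); print(c.shape)
I=eyes.camera_info("top")
for n,u,v,z in [("pin",217,248,.086),("lying",171,261,.01),("hole",217,156,.057),("blk TL",201,240,.05),("blk",219,249,.05)]:
    print(n,at_z(I,u,v,z).round(4))
```

```text
(592, 536, 3)
pin [0.3685 0.3289 0.086 ]
lying [0.3419 0.432  0.01  ]
hole [0.5526 0.3334 0.057 ]
blk TL [0.3843 0.3646 0.05  ]
blk [0.3665 0.3286 0.05  ]
```

View pics/crop0.png

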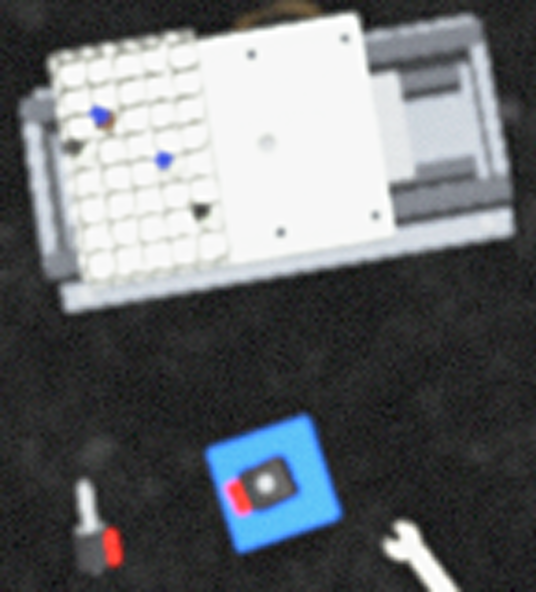

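Crop: the parked pin's head centre is at (266,484) and its red button at (238,497), facing left (+y, slightly -x). The carriage hole is at (266,143). The lying pin is smaller and not in the block. The lever stand lies in the arm's path, so I triangulate its height before planning the route.

Run:
```python
from h import *
from scipy.optimize import least_squares
T=eyes.camera_info("top");S=eyes.camera_info("scene")
def tri(a,b):
    o1,d1=px2ray(T,*a);o2,d2=px2ray(S,*b)
    A=np.stack([d1,-d2],1);s=np.linalg.lstsq(A,o2-o1,rcond=None)[0]
    return ((o1+d1*s[0]+o2+d2*s[1])/2).round(3),np.linalg.norm(o1+d1*s[0]-o2-d2*s[1]).round(3)
k=1.5625
print("knob",tri((525/k,284/k),(303,73)))
print("right end of head",tri((780/k,300/k),(365,85)))
for n,u,v,z in [("base TL",565,280,.02),("base BR",676,368,.02),("bluecap",658,175,.07),("whitejar",520,208,.034),("mach L",320,122,.0),("mach R",765,122,0)]:
    print(n,at_z(T,u/k,v/k,z).round(3))
def c2p(x,y): return x/3.7+145-.36,y/3.7+118-.36
for n,x,y,z in [("head",266,484,.086),("btn",238,497,.083),("hole",266,143,.057),("cFR",358,14,.057),("cBR",393,234,.057),("baseBR",513,235,.0),("baseBL",68,310,.0)]:
    print(n,at_z(T,*c2p(x,y),z).round(4))
```

```text
knob (array([0.453, 0.149, 0.356]), np.float64(0.001))
right end of head (array([ 0.444, -0.076,  0.32 ]), np.float64(0.002))
base TL [0.51  0.036 0.02 ]
base BR [ 0.393 -0.104  0.02 ]
bluecap [ 0.636 -0.074  0.07 ]
whitejar [0.604 0.096 0.034]
mach L [0.74  0.368 0.   ]
mach R [ 0.734 -0.252  0.   ]
head [0.3677 0.3298 0.086 ]
btn [0.3611 0.3445 0.083 ]
hole [0.552  0.3343 0.057 ]
cFR [0.624  0.2843 0.057 ]
cBR [0.5015 0.2652 0.057 ]
baseBR [0.5095 0.1974 0.    ]
baseBL [0.4671 0.4538 0.    ]
```

apply_moves:
  deltas:
    - [0.19, -0.14, -0.27, 0, 0, 0, 0.094]
    - [0.19, -0.14, -0.27, 0, 0, 0, 0.094]
    - [0.19, -0.14, -0.27, 0, 0, 0, 0.094]
    - [0.19, -0.14, -0.27, 0, 0, 0, 0.094]
    - [0.19, -0.14, -0.27, 0, 0, 0, 0.094]

```text
time_s: 0.52
ee_pos: [0.2804, -0.4774, 0.3856]
ee_rot: [[0.946, 0.323, -0.0], [0.323, -0.946, 0.0], [-0.0, -0.0, -1.0]]
wrist_force: [0.3, -0.3, 0.5]
opening: 0.999
finger_force: 0.0
```

apply_moves:
  deltas:
    - [0.08, -0.06, -0.115, 0, 0, 0, 0.094]
    - [0.08, -0.06, -0.115, 0, 0, 0, 0.094]
    - [0.08, -0.06, -0.115, 0, 0, 0, 0.094]
    - [0.08, -0.06, -0.115, 0, 0, 0, 0.094]

```text
time_s: 0.85
ee_pos: [0.3378, -0.394, 0.5024]
ee_rot: [[0.946, 0.325, 0.002], [0.325, -0.946, -0.002], [0.001, 0.002, -1.0]]
wrist_force: [-0.3, -0.7, -0.6]
opening: 0.999
finger_force: 0.0
```

apply_moves:
  deltas:
    - [0.23, -0.333, 0, 0, 0, 0, 0.094]
    - [0.23, -0.333, 0, 0, 0, 0, 0.094]
    - [0.23, -0.333, 0, 0, 0, 0, 0.094]
    - [0.23, -0.333, 0, 0, 0, 0, 0.094]
    - [0.23, -0.333, 0, 0, 0, 0, 0.094]

```text
time_s: 1.27
ee_pos: [0.393, -0.1937, 0.4992]
ee_rot: [[0.946, 0.323, -0.0], [0.323, -0.946, -0.0], [-0.0, 0.0, -1.0]]
wrist_force: [2.3, -0.5, 0.2]
opening: 0.997
finger_force: 0.0
```

apply_moves:
  deltas:
    - [0.11, -0.16, 0, 0, 0, 0, 0.094]
    - [0.11, -0.16, 0, 0, 0, 0, 0.094]
    - [0.11, -0.16, 0, 0, 0, 0, 0.094]
    - [0.11, -0.16, 0, 0, 0, 0, 0.094]
    - [0.11, -0.16, 0, 0, 0, 0, 0.094]

```text
time_s: 1.68
ee_pos: [0.4455, -0.005, 0.4994]
ee_rot: [[0.946, 0.326, 0.0], [0.326, -0.946, 0.0], [0.0, 0.0, -1.0]]
wrist_force: [0.4, 1.1, -0.6]
opening: 1.0
finger_force: 0.0
```

apply_moves:
  deltas:
    - [0.04, -0.319, 0, 0, 0, 0, 0.094]
    - [0.04, -0.319, 0, 0, 0, 0, 0.094]
    - [0.04, -0.319, 0, 0, 0, 0, 0.094]
    - [0.04, -0.319, 0, 0, 0, 0, 0.094]
    - [0.04, -0.319, 0, 0, 0, 0, 0.094]

```text
time_s: 2.1
ee_pos: [0.4021, 0.197, 0.4994]
ee_rot: [[0.947, 0.323, 0.0], [0.323, -0.947, -0.0], [0.0, 0.001, -1.0]]
wrist_force: [1.7, -0.1, 0.7]
opening: 0.999
finger_force: 0.0
```

apply_moves:
  deltas:
    - [0.015, -0.115, 0.0, 0, 0, 0, 0.094]
    - [0.015, -0.115, 0.0, 0, 0, 0, 0.094]
    - [0.015, -0.115, 0, 0, 0, 0, 0.094]

```text
time_s: 2.35
ee_pos: [0.3788, 0.3115, 0.4996]
ee_rot: [[0.946, 0.324, 0.001], [0.324, -0.946, 0.0], [0.001, -0.0, -1.0]]
wrist_force: [0.3, -0.8, -0.4]
opening: 1.001
finger_force: 0.0
```

apply_moves:
  deltas:
    - [0, 0, 0.22, 0, 0, 0, 0.094]
    - [0, 0, 0.22, 0, 0, 0, 0.094]
    - [0, 0, 0.22, 0, 0, 0, 0.094]
    - [0, 0, 0.22, 0, 0, 0, 0.094]
    - [0, 0, 0.22, 0, 0, 0, 0.094]

```text
time_s: 2.77
ee_pos: [0.3799, 0.3085, 0.2891]
ee_rot: [[0.946, 0.323, 0.0], [0.323, -0.946, -0.0], [0.0, 0.0, -1.0]]
wrist_force: [2.4, 0.2, -1.2]
opening: 1.005
finger_force: 0.0
```

Run:
```python
from h import *
o=sensors.get_obs();W=eyes.camera_info("wrist")
i=eyes.grab_frame("wrist");np.save("pics/w1.npy",i);cv2.imwrite("pics/w1.png",i[:,:,::-1])
import pickle;pickle.dump(W,open("w1.pkl","wb"))
print(o["ee_pos"],o["joints"],W["vertical_fov"],np.linalg.norm(o["qvel"]))
for n,p in [("head",(.3677,.3298,.086)),("hole",(.552,.334,.057))]: print(n,proj(W,p,True))
```

```text
[0.37990187 0.30850022 0.28912143] [ 0.11800636  0.21212601 -0.97493096  1.84097045  0.18950154  1.18650143
 -2.15998948] 65.70646984690485 1.5407307696423638
head [235.93029484 175.14593872]
hole [279.29720599  39.46241885]
```

View pics/w1.png

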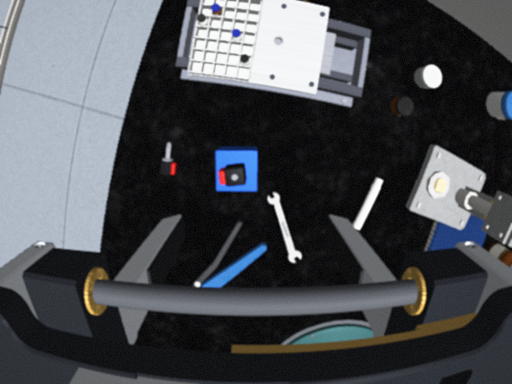

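Wrist view: the pin's head is at about (236,177) in the block, with the red button at (222,178). The smaller pin lies at (168,165). I move closer to measure the yaw accurately.

apply_moves:
  deltas:
    - [-0.005, -0.023, 0.09, 0, 0, 0, 0.094]
    - [-0.005, -0.023, 0.09, 0, 0, 0, 0.094]
    - [-0.005, -0.023, 0.09, 0, 0, 0, 0.094]
    - [-0.005, -0.023, 0.09, 0, 0, 0, 0.094]
    - [-0.005, -0.023, 0.09, 0, 0, 0, 0.094]

```text
time_s: 3.23
ee_pos: [0.3688, 0.3294, 0.2027]
ee_rot: [[0.946, 0.323, 0.0], [0.323, -0.946, 0.001], [0.0, -0.0, -1.0]]
wrist_force: [0.5, -0.3, 0.6]
opening: 0.999
finger_force: 0.0
```

Run:
```python
from h import *
o=sensors.get_obs();W=eyes.camera_info("wrist")
i=eyes.grab_frame("wrist");np.save("pics/w2.npy",i)
import pickle;pickle.dump(W,open("w2.pkl","wb"))
print(o["ee_pos"],np.linalg.norm(o["qvel"]))
p=proj(W,(.3677,.3298,.086),True);print(p)
u,v=p.astype(int); u0,v0=u-70,v-52
print(u0,v0)
c=cv2.resize(i[v0:v0+104,u0:u0+140],None,fx=5.5,fy=5.5,interpolation=cv2.INTER_CUBIC)
cv2.imwrite("pics/w2c.png",c[:,:,::-1])
hsv=cv2.cvtColor(i,cv2.COLOR_RGB2HSV)
m=((hsv[:,:,0]<8)|(hsv[:,:,0]>172))&(hsv[:,:,1]>150)&(hsv[:,:,2]>80)
n,l,s,ce=cv2.connectedComponentsWithStats(m.astype(np.uint8))
print([(x,y) for x,y in zip(s.tolist(),ce.round(1).tolist()) if x[4]>15])
```

```text
[0.36877482 0.32942145 0.20273582] 0.035775694197074055
[254.85125029 190.62478703]
184 138
[([0, 0, 512, 384, 196365], [255.6, 191.5]), ([169, 171, 8, 16, 105], [172.5, 178.6]), ([233, 181, 9, 21, 138], [236.7, 191.5])]
```

View pics/w2c.png

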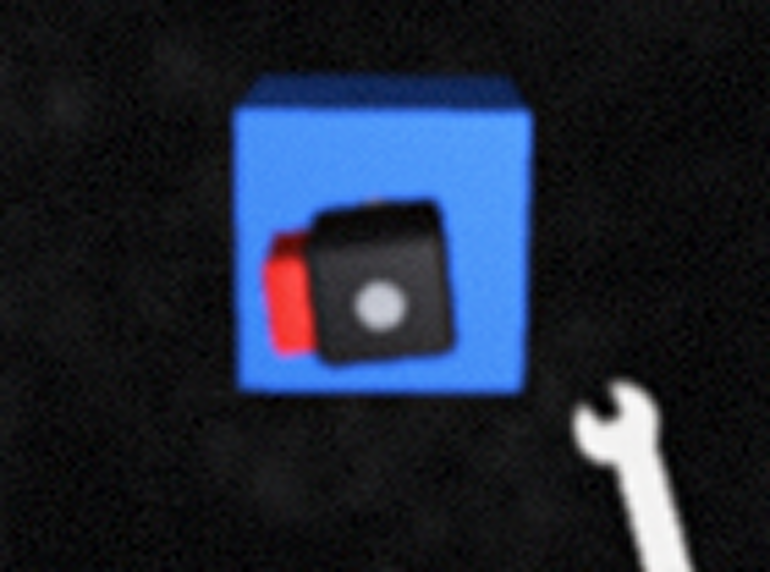

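The pin in view is the right one: head top centre at crop (381,306), button to the left, turned about 6° anticlockwise from the tool.

Run:
```python
from h import *
import pickle;W=pickle.load(open("w2.pkl","rb"))
f=lambda x,y:(x/5.5+184-.4,y/5.5+138-.4)
c=at_z(W,*f(381,306),.086,True)
P=[at_z(W,*f(*q),.086,True) for q in [(320,365),(458,352),(443,240),(310,250)]]
for a in P: print(a.round(4))
g=lambda a:np.degrees(np.arctan2(-a[0],a[1]))
print("c",c.round(4),np.mean(P,0).round(4),"yaw",g(P[0]-P[1]),g(P[3]-P[2]),"x-edge",np.degrees(np.arctan2(*(P[2]-P[1])[[1,0]])),np.degrees(np.arctan2(*(P[3]-P[0])[[1,0]])))
i=np.load("pics/w2.npy")
R=sensors.get_obs()["ee_rot"];e=sensors.get_obs()["ee_pos"];print((R.T@(c-e)).round(4))
print("blk",np.mean([at_z(W,*f(*q),.05,True) for q in [(234,107),(532,110),(524,392),(238,392)]],0))
```

```text
[0.3508 0.3375 0.086 ]
[0.361  0.3151 0.086 ]
[0.3794 0.3244 0.086 ]
[0.3702 0.3457 0.086 ]
c [0.3646 0.3308 0.086 ] [0.3653 0.3307 0.086 ] yaw 24.488591750387823 23.25443317230645 x-edge 26.736706422023595 22.90926495094785
[-0.0042 -0.0026  0.1173]
blk [0.36510051 0.33096606 0.05      ]
```

apply_moves:
  deltas:
    - [-0.004, -0.0025, 0.03, 0, 0, -5.6, 0.094]
    - [-0.004, -0.0025, 0.06, 0, 0, -5.6, 0.094]
    - [-0.004, -0.0025, 0.09, 0, 0, -5.6, 0.094]
    - [-0.004, -0.0025, 0.115, 0, 0, -5.6, 0.094]
    - [-0.004, -0.0025, 0.1265, 0, 0, -5.6, 0.07]

```text
time_s: 3.7
ee_pos: [0.3646, 0.3295, 0.074]
ee_rot: [[0.911, 0.412, 0.0], [0.412, -0.911, -0.001], [0.0, 0.001, -1.0]]
wrist_force: [-0.4, -0.3, -0.3]
opening: 0.959
finger_force: 0.0
```

apply_moves:
  deltas:
    - [0, 0, 0, 0, 0, 0, 0.06]
    - [0, 0, 0, 0, 0, 0, 0.045]
    - [0, 0, 0, 0, 0, 0, 0.045]
    - [0, 0, 0, 0, 0, 0, 0.045]

```text
time_s: 4.03
ee_pos: [0.3646, 0.3306, 0.0762]
ee_rot: [[0.911, 0.413, 0.002], [0.413, -0.911, 0.001], [0.003, -0.0, -1.0]]
wrist_force: [0.1, 0.2, -1.3]
opening: 0.683
finger_force: 0.0
```

apply_moves:
  deltas:
    - [0, 0, 0, 0, 0, 0, 0.036]
    - [0, 0, 0, 0, 0, 0, 0.03]
    - [0, 0, 0, 0, 0, 0, 0.02]
    - [0, 0, 0, 0, 0, 0, 0.015]
    - [0, 0, 0, 0, 0, 0, 0.015]
  newtons: 30

```text
time_s: 4.45
ee_pos: [0.3636, 0.3308, 0.0748]
ee_rot: [[0.91, 0.414, 0.0], [0.414, -0.91, 0.001], [0.001, -0.001, -1.0]]
wrist_force: [-1.8, 5.1, 2.9]
opening: 0.328
finger_force: 2.8
```

apply_moves:
  deltas:
    - [0, 0, 0, 0, 0, 0, 0.015]
    - [0, 0, 0, 0, 0, 0, 0.015]
    - [0, 0, 0, 0, 0, 0, 0.015]
    - [0, 0, 0, 0, 0, 0, 0.015]

```text
time_s: 4.78
ee_pos: [0.3637, 0.3303, 0.0747]
ee_rot: [[0.91, 0.414, 0.0], [0.414, -0.91, 0.0], [0.0, -0.0, -1.0]]
wrist_force: [-0.5, 1.1, 6.6]
opening: 0.277
finger_force: 30.0
```

apply_moves:
  deltas:
    - [0, 0, -0.003, 0, 0, 0, 0.015]
    - [0, 0, -0.008, 0, 0, 0, 0.015]
    - [0, 0, -0.014, 0, 0, 0, 0.015]
    - [0, 0, -0.02, 0, 0, 0, 0.015]

```text
time_s: 5.12
ee_pos: [0.3635, 0.33, 0.0951]
ee_rot: [[0.91, 0.414, -0.0], [0.414, -0.91, -0.0], [-0.0, 0.0, -1.0]]
wrist_force: [-0.6, -0.2, -1.2]
opening: 0.278
finger_force: 30.0
```

The pin came out cleanly. Next I lift, turn 75° so the fingers close along the shuttle's x axis and clear the vial rack, then check arm clearance to the stand.

apply_moves:
  deltas:
    - [0, 0, -0.03, 0, 0, -2, 0.015]
    - [0, 0, -0.06, 0, 0, -9, 0.015]
    - [0, 0, -0.09, 0, 0, -16, 0.015]
    - [0, 0, -0.12, 0, 0, -23, 0.015]
    - [0, 0, -0.12, 0, 0, -30, 0.015]

```text
time_s: 5.53
ee_pos: [0.3646, 0.3316, 0.2196]
ee_rot: [[0.576, 0.817, 0.005], [0.817, -0.576, 0.003], [0.005, 0.003, -1.0]]
wrist_force: [0.0, 1.1, -0.1]
opening: 0.28
finger_force: 30.0
```

apply_moves:
  deltas:
    - [0, 0, 0, 0, 0, -7, 0.015]
    - [0, 0, 0, 0, 0, -14, 0.015]
    - [0, 0, 0, 0, 0, -21, 0.015]
    - [0, 0, 0, 0, 0, -28, 0.015]
    - [0, 0, 0, 0, 0, -35, 0.015]

```text
time_s: 5.95
ee_pos: [0.3635, 0.3298, 0.2149]
ee_rot: [[0.004, 1.0, 0.0], [1.0, -0.004, -0.0], [-0.0, 0.0, -1.0]]
wrist_force: [-0.9, 0.1, -0.6]
opening: 0.277
finger_force: 30.0
```

apply_moves:
  deltas:
    - [0, 0, 0, 0, 0, -6, 0.015]
    - [0, 0, 0, 0, 0, -10, 0.015]
    - [0, 0, 0, 0, 0, -10, 0.015]

```text
time_s: 6.2
ee_pos: [0.3635, 0.3299, 0.2148]
ee_rot: [[-0.168, 0.986, -0.0], [0.986, 0.168, -0.0], [-0.0, -0.0, -1.0]]
wrist_force: [-0.2, -0.2, -0.8]
opening: 0.274
finger_force: 30.0
```

Run:
```python
from h import *
o=sensors.get_obs();print(o["joints"].round(2),o["opening"]*94)
W=eyes.camera_info("wrist");M=W["world_to_cam"];print("cam",(-M[:3,:3].T@M[:3,3]).round(3), (R:=o["ee_rot"]).round(3).tolist())
s=eyes.grab_frame("scene");t=eyes.grab_frame("top");w=eyes.grab_frame("wrist")
for n,i in zip("stw",(s,t,w)): np.save(f"pics/{n}3.npy",i)
h=np.vstack([np.hstack([s[:300,100:],t[:300,:388]])])
cv2.imwrite("pics/m3.png",h[:,:,::-1]); print(h.shape)
```

```text
[ 0.2   0.44 -1.23  1.93  0.46  1.11 -1.05] 25.76562681644218
cam [0.351 0.405 0.374] [[-0.168, 0.986, -0.0], [0.986, 0.168, -0.0], [-0.0, -0.0, -1.0]]
(300, 800, 3)
```

View pics/m3.png

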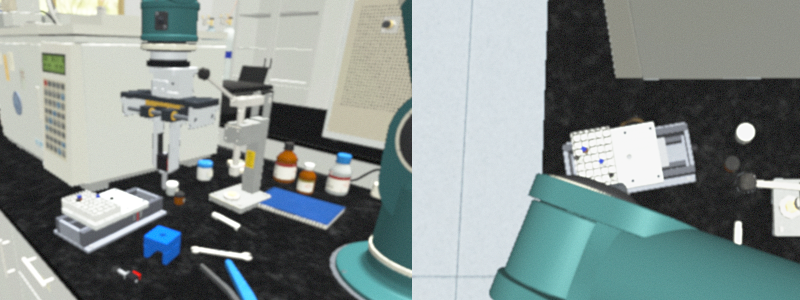

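Arm links are well above the stand and the pin is held. Joint 3 is near its limit, so I move in halves and check it.

apply_moves:
  deltas:
    - [-0.012, 0.028, 0, 0, 0, 0, 0.015]
    - [-0.024, 0.056, 0, 0, 0, 0, 0.015]
    - [-0.034, 0.082, 0, 0, 0, 0, 0.015]

```text
time_s: 6.6
ee_pos: [0.4516, 0.3092, 0.2147]
ee_rot: [[-0.161, 0.987, 0.001], [0.987, 0.161, -0.001], [-0.001, 0.001, -1.0]]
wrist_force: [-0.2, 0.3, -0.0]
opening: 0.277
finger_force: 30.0
```

```bash
python3 -c "
from h import *
o=sensors.get_obs();print(o['joints'].round(3),o['ee_pos'])"
```

```text
[ 0.211  0.539 -1.151  1.796  0.537  1.164 -0.949] [0.45160086 0.30917431 0.21466543]
```

apply_moves:
  deltas:
    - [-0.015, 0.033, 0, 0, 0, 0, 0.015]
    - [-0.03, 0.066, 0, 0, 0, 0, 0.015]
    - [-0.042, 0.098, 0, 0, 0, 0, 0.015]
    - [-0.042, 0.101, 0, 0, 0, 0, 0.015]
    - [-0.042, 0.101, 0, 0, 0, 0, 0.015]

```text
time_s: 7.02
ee_pos: [0.5578, 0.2844, 0.2139]
ee_rot: [[-0.16, 0.987, -0.001], [0.987, 0.16, 0.0], [0.001, -0.001, -1.0]]
wrist_force: [-0.5, 0.4, -1.0]
opening: 0.28
finger_force: 30.0
```

Run:
```python
from h import *
import pickle
o=sensors.get_obs();W=eyes.camera_info("wrist");i=eyes.grab_frame("wrist");np.save("pics/w4.npy",i)
pickle.dump((W,o),open("w4.pkl","wb"))
print(o["joints"].round(3),o["ee_pos"],o["ee_rot"].round(3).tolist())
p=proj(W,(.5525,.334,.057),True); print(p, proj(W,o["ee_pos"]+[0,0,-.062],True))
cv2.imwrite("pics/w4.png",cv2.resize(i[40:340,56:456],None,fx=2,fy=2,interpolation=cv2.INTER_CUBIC)[:,:,::-1])
```

```text
[ 0.201  0.667 -1.072  1.599  0.609  1.248 -0.821] [0.55784393 0.28444433 0.21391446] [[-0.16, 0.987, -0.001], [0.987, 0.16, 0.0], [0.001, -0.001, -1.0]]
[257.16083663 134.99931777] [254.66727928 208.74517233]
```

View pics/w4.png

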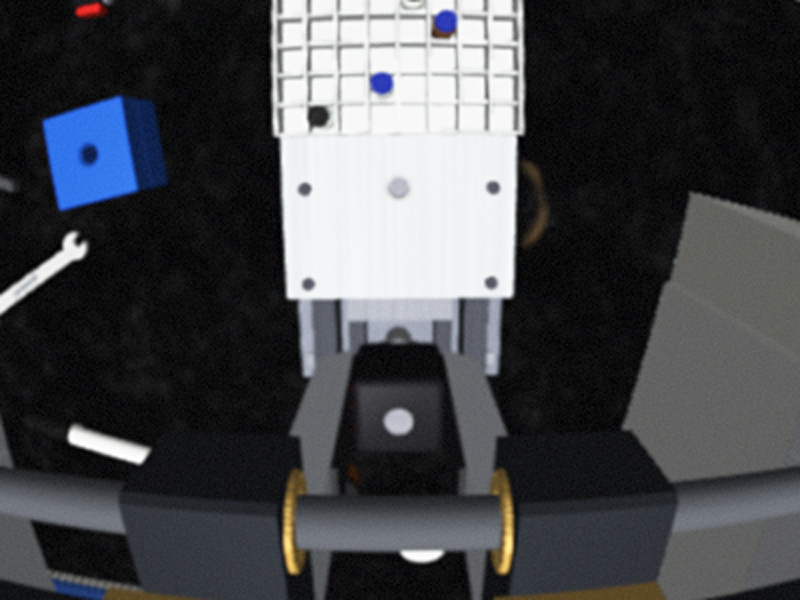

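Run:
```python
from h import *
import pickle;W,o=pickle.load(open("w4.pkl","rb"))
f=lambda x,y:(x/2+56-.25,y/2+40-.25)
e,R=o["ee_pos"],o["ee_rot"]
H=at_z(W,*f(398,188),.057,True);L=at_z(W,*f(288,298),.057,True);Q=at_z(W,*f(513,297),.057,True)
C=at_z(W,*f(398,421),e[2]+.010,True)
for n,p in [("hole",H),("FL",L),("FR",Q),("disc",C)]: print(n,p.round(4),"tool",(R.T@(p-e)).round(4))
print(np.linalg.norm(L-Q),"yaw",np.degrees(np.arctan2((Q-L)[1],(Q-L)[0])))
print("pred disc px",proj(W,e+R@[0,0,-.01],True),f(398,421))
```

```text
hole [0.5498 0.3349 0.057 ] tool [0.051  0.0002 0.1569]
FL [0.4989 0.2655 0.057 ] tool [-0.0094 -0.061   0.157 ]
FR [0.6226 0.2861 0.057 ] tool [-0.0089  0.0643  0.1568]
disc [0.5579 0.2845 0.2239] tool [ 0.0001  0.0001 -0.01  ]
0.12535144568388862 yaw 9.430815625405259
pred disc px [254.64372457 250.37969394] (254.75, 250.25)
```

apply_moves:
  deltas:
    - [0.02, 0.0, 0.0, 0, 0, 0, 0.015]
    - [0.04, 0.0, 0.02, 0, 0, 0, 0.015]
    - [0.051, 0.0003, 0.045, 0, 0, 0, 0.015]
    - [0.051, 0.0003, 0.065, 0, 0, 0, 0.015]
    - [0.051, 0.0003, 0.08, 0, 0, 0, 0.015]

```text
time_s: 7.48
ee_pos: [0.5465, 0.3365, 0.1333]
ee_rot: [[-0.166, 0.986, -0.001], [0.986, 0.166, -0.0], [-0.0, -0.001, -1.0]]
wrist_force: [0.7, 0.9, -0.8]
opening: 0.279
finger_force: 30.0
```

apply_moves:
  deltas:
    - [0, 0, 0.001, 0, 0, 0, 0.015]
    - [0, 0, 0.004, 0, 0, 0, 0.015]
    - [0, 0, 0.007, 0, 0, 0, 0.015]
    - [0, 0, 0.01, 0, 0, 0, 0.015]

```text
time_s: 7.82
ee_pos: [0.549, 0.3355, 0.1255]
ee_rot: [[-0.163, 0.987, 0.001], [0.987, 0.163, 0.001], [0.001, 0.001, -1.0]]
wrist_force: [0.2, -0.1, -0.8]
opening: 0.28
finger_force: 30.0
```

apply_moves:
  deltas:
    - [-0.0007, 0.0007, 0.003, 0, 0, 0, 0.015]
    - [-0.0007, 0.0007, 0.006, 0, 0, 0, 0.015]
    - [-0.0007, 0.0007, 0.008, 0, 0, 0, 0.015]
    - [-0.0007, 0.0007, 0.009, 0, 0, 0, 0.015]

```text
time_s: 8.15
ee_pos: [0.5493, 0.3348, 0.1153]
ee_rot: [[-0.164, 0.986, -0.0], [0.986, 0.164, -0.0], [0.0, -0.0, -1.0]]
wrist_force: [0.5, 0.2, -0.6]
opening: 0.276
finger_force: 30.0
```

apply_moves:
  deltas:
    - [0, 0, 0.001, 0, 0, 0, 0.015]
    - [0, 0, 0.002, 0, 0, 0, 0.015]
    - [0, 0, 0.003, 0, 0, 0, 0.015]
    - [0, 0, 0.004, 0, 0, 0, 0.015]

```text
time_s: 8.48
ee_pos: [0.5495, 0.3349, 0.1115]
ee_rot: [[-0.164, 0.986, 0.0], [0.986, 0.164, 0.0], [0.0, 0.0, -1.0]]
wrist_force: [0.3, -0.5, -0.3]
opening: 0.28
finger_force: 30.0
```

apply_moves:
  deltas:
    - [0, 0, 0.001, 0, 0, 0, 0.015]
    - [0, 0, 0.002, 0, 0, 0, 0.015]
    - [0, 0, 0.003, 0, 0, 0, 0.015]
    - [0, 0, 0.004, 0, 0, 0, 0.015]

```text
time_s: 8.82
ee_pos: [0.5493, 0.3349, 0.1074]
ee_rot: [[-0.164, 0.986, -0.0], [0.986, 0.164, 0.0], [0.0, -0.0, -1.0]]
wrist_force: [0.1, -0.8, 0.1]
opening: 0.283
finger_force: 30.0
```

apply_moves:
  deltas:
    - [0, 0, 0.0005, 0, 0, 0, 0.015]
    - [0, 0, 0.001, 0, 0, 0, 0.015]
    - [0, 0, 0.001, 0, 0, 0, 0.015]

```text
time_s: 9.07
ee_pos: [0.5493, 0.3349, 0.1064]
ee_rot: [[-0.164, 0.986, -0.0], [0.986, 0.164, 0.0], [0.0, -0.0, -1.0]]
wrist_force: [1.2, -1.0, -0.4]
opening: 0.28
finger_force: 30.0
```

apply_moves:
  deltas:
    - [0, 0, 0.0005, 0, 0, 0, 0.015]
    - [0, 0, 0.001, 0, 0, 0, 0.015]
    - [0, 0, 0.001, 0, 0, 0, 0.015]

```text
time_s: 9.32
ee_pos: [0.5493, 0.3349, 0.1054]
ee_rot: [[-0.164, 0.986, -0.0], [0.986, 0.164, 0.0], [0.0, -0.0, -1.0]]
wrist_force: [0.9, -1.5, -0.4]
opening: 0.277
finger_force: 30.0
```

apply_moves:
  deltas:
    - [0, 0, 0.0005, 0, 0, 0, 0.015]
    - [0, 0, 0.0008, 0, 0, 0, 0.015]
    - [0, 0, 0.0008, 0, 0, 0, 0.015]

```text
time_s: 9.57
ee_pos: [0.5493, 0.3349, 0.1048]
ee_rot: [[-0.164, 0.986, 0.0], [0.986, 0.164, 0.0], [0.0, 0.0, -1.0]]
wrist_force: [0.8, -1.0, 1.6]
opening: 0.277
finger_force: 30.0
```

apply_moves:
  deltas:
    - [0, 0, 0.0005, 0, 0, 0, 0.015]
    - [0, 0, 0.0005, 0, 0, 0, 0.015]

```text
time_s: 9.73
ee_pos: [0.5494, 0.335, 0.1046]
ee_rot: [[-0.164, 0.986, 0.0], [0.986, 0.164, 0.0], [0.0, 0.0, -1.0]]
wrist_force: [-0.2, -2.3, 7.3]
opening: 0.28
finger_force: 30.0
```

apply_moves:
  deltas:
    - [-0.001, 0, 0, 0, 0, 0, 0.015]
    - [-0.003, 0, 0, 0, 0, 0, 0.015]
    - [-0.005, 0, 0, 0, 0, 0, 0.015]
    - [-0.007, 0, 0, 0, 0, 0, 0.015]
    - [-0.009, 0, 0, 0, 0, 0, 0.015]

```text
time_s: 10.15
ee_pos: [0.5507, 0.3269, 0.1046]
ee_rot: [[-0.165, 0.986, 0.0], [0.986, 0.165, 0.002], [0.002, 0.001, -1.0]]
wrist_force: [-1.4, 4.8, 5.9]
opening: 0.285
finger_force: 30.0
```

apply_moves:
  deltas:
    - [-0.002, 0, 0, 0, 0, 0, 0.015]
    - [-0.004, 0, 0, 0, 0, 0, 0.015]
    - [-0.006, 0, 0, 0, 0, 0, 0.015]
    - [-0.007, 0, 0, 0, 0, 0, 0.015]
    - [-0.008, 0, 0, 0, 0, 0, 0.015]

```text
time_s: 10.57
ee_pos: [0.5521, 0.3189, 0.1047]
ee_rot: [[-0.164, 0.986, 0.0], [0.986, 0.164, 0.002], [0.002, 0.001, -1.0]]
wrist_force: [-0.4, 5.5, 6.0]
opening: 0.281
finger_force: 30.0
```

apply_moves:
  deltas:
    - [-0.001, 0, 0, 0, 0, 0, 0.015]
    - [-0.002, 0, 0, 0, 0, 0, 0.015]
    - [-0.003, 0, 0, 0, 0, 0, 0.015]
    - [-0.004, 0, 0, 0, 0, 0, 0.015]
    - [-0.005, 0, 0, 0, 0, 0, 0.015]

```text
time_s: 10.98
ee_pos: [0.5529, 0.314, 0.1047]
ee_rot: [[-0.164, 0.986, 0.0], [0.986, 0.164, 0.002], [0.002, 0.001, -1.0]]
wrist_force: [0.2, 5.2, 4.9]
opening: 0.281
finger_force: 30.0
```

apply_moves:
  deltas:
    - [-0.001, 0, 0, 0, 0, 0, 0.015]
    - [-0.002, 0, 0, 0, 0, 0, 0.015]
    - [-0.003, 0, 0, 0, 0, 0, 0.015]
    - [-0.004, 0, 0, 0, 0, 0, 0.015]

```text
time_s: 11.32
ee_pos: [0.5535, 0.3101, 0.1046]
ee_rot: [[-0.164, 0.986, 0.0], [0.986, 0.164, 0.002], [0.002, 0.001, -1.0]]
wrist_force: [0.2, 5.7, 5.5]
opening: 0.277
finger_force: 30.0
```

apply_moves:
  deltas:
    - [-0.001, 0, 0, 0, 0, 0, 0.015]
    - [-0.002, 0, 0, 0, 0, 0, 0.015]
    - [-0.003, 0, 0, 0, 0, 0, 0.015]
    - [-0.004, 0, 0, 0, 0, 0, 0.015]

```text
time_s: 11.65
ee_pos: [0.5542, 0.3061, 0.1047]
ee_rot: [[-0.164, 0.986, 0.0], [0.986, 0.164, 0.002], [0.002, 0.001, -1.0]]
wrist_force: [-0.4, 5.3, 5.4]
opening: 0.28
finger_force: 30.0
```

apply_moves:
  deltas:
    - [-0.001, 0, 0, 0, 0, 0, 0.015]
    - [-0.002, 0, 0, 0, 0, 0, 0.015]
    - [-0.003, 0, 0, 0, 0, 0, 0.015]

```text
time_s: 11.9
ee_pos: [0.5547, 0.3032, 0.1047]
ee_rot: [[-0.164, 0.986, 0.0], [0.986, 0.164, 0.002], [0.002, 0.001, -1.0]]
wrist_force: [-0.0, 6.1, 4.1]
opening: 0.278
finger_force: 30.0
```

apply_moves:
  deltas:
    - [-0.001, 0, 0, 0, 0, 0, 0.015]
    - [-0.002, 0, 0, 0, 0, 0, 0.015]
    - [-0.003, 0, 0, 0, 0, 0, 0.015]

```text
time_s: 12.15
ee_pos: [0.5552, 0.3002, 0.1046]
ee_rot: [[-0.165, 0.986, 0.0], [0.986, 0.165, 0.002], [0.002, 0.001, -1.0]]
wrist_force: [-0.3, 4.8, 5.4]
opening: 0.278
finger_force: 30.0
```

apply_moves:
  deltas:
    - [-0.001, 0, 0, 0, 0, 0, 0.015]
    - [-0.002, 0, 0, 0, 0, 0, 0.015]
    - [-0.003, 0, 0, 0, 0, 0, 0.015]

```text
time_s: 12.4
ee_pos: [0.5557, 0.2972, 0.1046]
ee_rot: [[-0.164, 0.986, 0.0], [0.986, 0.164, 0.002], [0.002, 0.001, -1.0]]
wrist_force: [0.1, 4.2, 4.8]
opening: 0.278
finger_force: 30.0
```

apply_moves:
  deltas:
    - [-0.001, 0, 0, 0, 0, 0, 0.015]
    - [-0.002, 0, 0, 0, 0, 0, 0.015]
    - [-0.003, 0, 0, 0, 0, 0, 0.015]

```text
time_s: 12.65
ee_pos: [0.5563, 0.2932, 0.1041]
ee_rot: [[-0.164, 0.986, -0.0], [0.986, 0.164, -0.0], [-0.0, -0.0, -1.0]]
wrist_force: [1.3, 1.1, 1.2]
opening: 0.274
finger_force: 30.0
```

apply_moves:
  deltas:
    - [-0.001, 0, 0, 0, 0, 0, 0.015]
    - [-0.002, 0, 0, 0, 0, 0, 0.015]
    - [-0.003, 0, 0, 0, 0, 0, 0.015]

```text
time_s: 12.9
ee_pos: [0.5568, 0.2901, 0.104]
ee_rot: [[-0.164, 0.987, -0.0], [0.987, 0.164, -0.0], [-0.0, -0.0, -1.0]]
wrist_force: [2.0, 2.1, -0.3]
opening: 0.278
finger_force: 30.0
```

The pin has dropped into the mouth of the bar's hole. I lower it gently to centre it.

apply_moves:
  deltas:
    - [0, 0, 0.0005, 0, 0, 0, 0.015]
    - [0, 0, 0.001, 0, 0, 0, 0.015]
    - [0, 0, 0.0015, 0, 0, 0, 0.015]
    - [0, 0, 0.0015, 0, 0, 0, 0.015]

```text
time_s: 13.23
ee_pos: [0.5566, 0.2903, 0.1025]
ee_rot: [[-0.164, 0.986, -0.0], [0.986, 0.164, -0.0], [-0.0, -0.0, -1.0]]
wrist_force: [1.7, -1.2, -0.7]
opening: 0.276
finger_force: 30.0
```

apply_moves:
  deltas:
    - [0, 0, 0.0005, 0, 0, 0, 0.015]
    - [0, 0, 0.001, 0, 0, 0, 0.015]
    - [0, 0, 0.0015, 0, 0, 0, 0.015]
    - [0, 0, 0.0015, 0, 0, 0, 0.015]

```text
time_s: 13.57
ee_pos: [0.5566, 0.2905, 0.1011]
ee_rot: [[-0.164, 0.986, -0.0], [0.986, 0.164, 0.0], [0.0, -0.0, -1.0]]
wrist_force: [0.3, 1.3, -1.5]
opening: 0.279
finger_force: 30.0
```

apply_moves:
  deltas:
    - [0, 0, 0.0005, 0, 0, 0, 0.015]
    - [0, 0, 0.001, 0, 0, 0, 0.015]
    - [0, 0, 0.0015, 0, 0, 0, 0.015]
    - [0, 0, 0.002, 0, 0, 0, 0.015]

```text
time_s: 13.9
ee_pos: [0.5567, 0.2906, 0.0992]
ee_rot: [[-0.164, 0.986, -0.0], [0.986, 0.164, 0.0], [0.0, 0.0, -1.0]]
wrist_force: [0.8, 1.1, 0.0]
opening: 0.283
finger_force: 30.0
```

apply_moves:
  deltas:
    - [0, 0, 0.0005, 0, 0, 0, 0.015]
    - [0, 0, 0.001, 0, 0, 0, 0.015]
    - [0, 0, 0.0015, 0, 0, 0, 0.015]
    - [0, 0, 0.002, 0, 0, 0, 0.015]

```text
time_s: 14.23
ee_pos: [0.5567, 0.2907, 0.0972]
ee_rot: [[-0.164, 0.986, 0.0], [0.986, 0.164, 0.0], [0.0, 0.0, -1.0]]
wrist_force: [1.6, 2.5, 0.4]
opening: 0.279
finger_force: 30.0
```

apply_moves:
  deltas:
    - [0, 0, 0.001, 0, 0, 0, 0.015]
    - [0, 0, 0.002, 0, 0, 0, 0.015]
    - [0, 0, 0.003, 0, 0, 0, 0.015]
    - [0, 0, 0.004, 0, 0, 0, 0.015]

```text
time_s: 14.57
ee_pos: [0.5568, 0.2907, 0.0932]
ee_rot: [[-0.164, 0.986, 0.0], [0.986, 0.164, 0.0], [0.0, 0.0, -1.0]]
wrist_force: [1.8, 3.0, 1.0]
opening: 0.275
finger_force: 30.0
```

apply_moves:
  deltas:
    - [0, 0, 0.001, 0, 0, 0, 0.015]
    - [0, 0, 0.002, 0, 0, 0, 0.015]
    - [0, 0, 0.003, 0, 0, 0, 0.015]
    - [0, 0, 0.004, 0, 0, 0, 0.015]

```text
time_s: 14.9
ee_pos: [0.5568, 0.2907, 0.0892]
ee_rot: [[-0.164, 0.986, 0.0], [0.986, 0.164, 0.0], [0.0, 0.0, -1.0]]
wrist_force: [2.4, 3.6, 2.7]
opening: 0.276
finger_force: 30.0
```

apply_moves:
  deltas:
    - [0.0003, 0.0002, 0.001, 0, 0, 0, 0.015]
    - [0.0003, 0.0002, 0.002, 0, 0, 0, 0.015]
    - [0.0003, 0.0002, 0.003, 0, 0, 0, 0.015]
    - [0.0003, 0.0002, 0.004, 0, 0, 0, 0.015]

```text
time_s: 15.23
ee_pos: [0.5568, 0.2908, 0.085]
ee_rot: [[-0.164, 0.986, -0.0], [0.986, 0.164, -0.0], [-0.0, -0.0, -1.0]]
wrist_force: [1.7, 1.8, 0.8]
opening: 0.278
finger_force: 30.0
```

apply_moves:
  deltas:
    - [0, 0, 0.0005, 0, 0, 0, 0.015]
    - [0, 0, 0.001, 0, 0, 0, 0.015]
    - [0, 0, 0.0015, 0, 0, 0, 0.015]
    - [0, 0, 0.002, 0, 0, 0, 0.015]

```text
time_s: 15.57
ee_pos: [0.5568, 0.2908, 0.0832]
ee_rot: [[-0.164, 0.986, -0.0], [0.986, 0.164, 0.0], [0.0, -0.0, -1.0]]
wrist_force: [1.2, 1.7, 1.3]
opening: 0.28
finger_force: 30.0
```

apply_moves:
  deltas:
    - [0, 0, 0.0005, 0, 0, 0, 0.015]
    - [0, 0, 0.001, 0, 0, 0, 0.015]
    - [0, 0, 0.0014, 0, 0, 0, 0.015]
    - [0, 0, 0.0014, 0, 0, 0, 0.015]

```text
time_s: 15.9
ee_pos: [0.5568, 0.2908, 0.0819]
ee_rot: [[-0.164, 0.986, -0.0], [0.986, 0.164, -0.0], [-0.0, -0.0, -1.0]]
wrist_force: [0.5, 1.5, 2.4]
opening: 0.276
finger_force: 30.0
```

apply_moves:
  deltas:
    - [0, 0, 0.0003, 0, 0, 0, 0.015]
    - [0, 0, 0.0005, 0, 0, 0, 0.015]
    - [0, 0, 0.0005, 0, 0, 0, 0.015]

```text
time_s: 16.15
ee_pos: [0.5568, 0.2909, 0.0818]
ee_rot: [[-0.164, 0.986, 0.0], [0.986, 0.164, -0.0], [-0.0, 0.0, -1.0]]
wrist_force: [-2.5, -0.4, 9.9]
opening: 0.276
finger_force: 30.0
```

Fully home: collar on the carriage at about 10 N. Release.

apply_moves:
  deltas:
    - [0, 0, 0, 0, 0, 0, 0.03]
    - [0, 0, 0, 0, 0, 0, 0.04]
    - [0, 0, 0, 0, 0, 0, 0.06]
    - [0, 0, 0, 0, 0, 0, 0.06]
    - [0, 0, 0, 0, 0, 0, 0.06]

```text
time_s: 16.57
ee_pos: [0.5569, 0.2904, 0.081]
ee_rot: [[-0.164, 0.987, -0.0], [0.987, 0.164, -0.0], [-0.0, -0.0, -1.0]]
wrist_force: [0.6, 0.0, 0.1]
opening: 0.566
finger_force: 0.0
```

apply_moves:
  deltas:
    - [0, 0, -0.002, 0, 0, 0, 0.06]
    - [0, 0, -0.01, 0, 0, 0, 0.06]
    - [0, 0, -0.03, 0, 0, 0, 0.06]
    - [0, 0, -0.06, 0, 0, 0, 0.06]
    - [0, 0, -0.09, 0, 0, 0, 0.06]

```text
time_s: 16.98
ee_pos: [0.5564, 0.2908, 0.1726]
ee_rot: [[-0.164, 0.986, -0.001], [0.986, 0.164, -0.0], [0.0, -0.001, -1.0]]
wrist_force: [0.5, 0.4, 0.6]
opening: 0.634
finger_force: 0.0
```

apply_moves:
  deltas:
    - [-0.02, 0, -0.02, 0, 0, 0, 0.06]
    - [-0.04, 0, -0.04, 0, 0, 0, 0.06]
    - [-0.05, 0, -0.05, 0, 0, 0, 0.06]
    - [-0.05, 0, -0.05, 0, 0, 0, 0.06]

```text
time_s: 17.32
ee_pos: [0.5666, 0.2396, 0.2235]
ee_rot: [[-0.161, 0.987, 0.003], [0.987, 0.161, 0.0], [-0.0, 0.003, -1.0]]
wrist_force: [0.1, 0.1, -0.5]
opening: 0.637
finger_force: 0.0
```

Run:
```python
from h import *
o=sensors.get_obs();W=eyes.camera_info("wrist");i=eyes.grab_frame("wrist");s=eyes.grab_frame("scene")
print(o["joints"].round(2))
print(proj(W,(.5568,.2908,.093),True))
a=cv2.resize(i[40:290,100:400],(600,500),interpolation=cv2.INTER_CUBIC); b=cv2.resize(s[150:275,150:200+0],(200,500),interpolation=cv2.INTER_CUBIC)
cv2.imwrite("pics/end.png",np.hstack([a,b])[:,:,::-1])
```

```text
[ 0.3   0.64 -1.09  1.62  0.59  1.25 -0.75]
[252.73170022 134.70395853]
```

View pics/end.png

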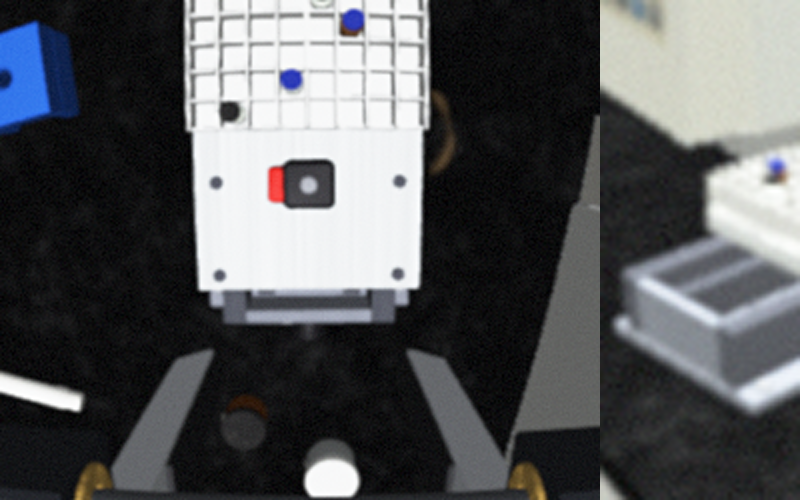

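The pin is upright in the carriage at crop (309,184), matching the prediction (305,189). Its button at (276,184) has sprung out, and the fingers are clear.

```bash
python3 -c "
from bench import env
print(env.hand_in())"
```

```text
the job is handed in; nothing more can be done
None
```

The pin is fully home through the carriage and stop bar and was released with its button sprung out. The balls themselves can't be seen from the cameras. The bystander objects were not touched, and the job was handed in after about 17 s of the 64 s.

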